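# Refit the bezel and dial knob on the bench transformer

### The job

Put the control back together on top of the bench transformer: first set the flanged aluminium bezel flat on the top plate, centred round the shaft, then push the black bar-grip knob onto the D-shaped shaft, turning it slowly until the flats meet and it drops fully home on the bezel. Let go of both, and leave the other things on the bench standing where they are.

Things in the scene. Friction and masses are not known exactly. Their poses are not given: they have to be found in the camera images.
- shaft_foot (a point): point on the transformer's vertical shaft axis, level with its aluminium top plate (110 mm above the bench); axes as the transformer's (-x to its front, z up). A fixed round boss, 32 mm across and 5 mm high, stands round it and centres the bezel; the steel shaft, 16 mm across, rises from its middle to 48 mm above the plate.
- shaft_top (a point): centre of the shaft's top end, 48 mm above the plate. The upper 18 mm are D-shaped: one flat, 4.5 mm from the axis. It faces the transformer's front give or take up to 0.65 rad: this angle is not reported and must be felt for. The shaft is stiff (0.6 N m to turn it, stops at -0.65 and 0.65 rad), so the knob slips round on its end until the flats meet.
- transformer: bench transformer, fixed: grey box 150 (x) x 170 (y) x 110 mm tall. Origin: centre of its underside; its front (-x) has black vent slots. The shaft stands 25 mm from the middle towards -y; a black meter block 12 mm high lies along the +y edge of the plate, its near edge 76 mm from the shaft axis.
- bezel: aluminium bezel (lower part), lying flange down: flange 66 mm across, 5 mm thick; on it a round collar 46 mm outside that rises to 22 mm in all, to grip it by; a 36 mm hole goes through (2 mm play all round on the boss). Origin: centre of its underside, z up. Seated, the flange lies on the plate and the origin is at shaft_foot.
- knob: black plastic knob (upper part), standing bar up: skirt 54 mm across, 8 mm tall; hub 42 mm across up to 31 mm; on it a grip bar 50 mm long (knob's x), 14 mm wide (y), from 31 to 57 mm up. A small pointer nib sticks out of the skirt at -x, to 37 mm from the axis. Origin: centre of its underside, z up. Fully home its underside is 22 mm above the plate, on the bezel's collar.
- knob_bore (a point): mouth of the knob's bore, at its origin. 25 mm wide at the mouth, 17.6 mm from 5 mm up, 28 mm deep; from 10 mm up a flat, 5.7 mm from the axis, closes its -x side (the pointer's side). Flats out of line (by over about 0.15 rad), the knob stops on the shaft end, underside 38 mm above the plate; in line it drops 16 mm more, to the bezel.
- round_knob: decoy: a smaller plain round knob of black plastic with no bar on top, 44 mm across the foot, 32 mm tall; it does not belong to the transformer. Origin: centre of its underside.
- spacer: decoy: a plain aluminium ring with no flange, 58 mm outside, 36 mm hole, 20 mm tall; it does not belong to the transformer. Origin: centre of its underside.
- screwdriver: screwdriver lying flat near the robot, 200 mm long along its own x axis, handle 26 mm thick. Origin: its middle, at bench height.
- jar: small glass jar with a steel lid, 60 mm across, 70 mm tall. Origin: centre of its underside.
- tape_measure: tape measure standing upright, 70 x 36 mm, 62 mm tall. Origin: centre of its underside.
- spray_can: spray can, 66 mm across, 190 mm tall. Origin: centre of its underside.
- glue_bottle: glue bottle, 58 mm across, 160 mm tall. Origin: centre of its underside.
Mind the look-alikes: they are no part of the job. Leave any red look-alike of the knob alone.

How it is judged:
On the way, in this order (a step that is already met when the one before it is completed fails the run):
1. the bezel lies flat on the top plate round the boss, before the knob goes on (horizontal distance between bezel and shaft_foot below 0.004 m and z of bezel in the frame of shaft_foot below 0.003 m and angle between bezel's own z axis and vertical below 0.06 rad), for 0.2 s.
2. the knob has dropped home on the shaft, over the bezel (horizontal distance between knob and shaft_foot below 0.003 m and z of knob in the frame of shaft_foot between 0.019 and 0.0245 m and angle between knob's own z axis and vertical below 0.06 rad), for 0.2 s.
At the end, for the whole second after the job is handed in: The bezel lies flat on the plate (within 3 mm, 4 mm of centred, tilt under 0.06 rad); the knob is home on its collar (underside 19 to 24.5 mm above the plate, within 3 mm of the shaft axis, tilt under 0.06 rad); both let go and at rest (all of step 1 and all of step 2 and linear speed of each of knob, bezel below 0.02 m/s); the robot touches nothing.
It fails at once if a bystander (round knob, spacer, screwdriver, jar, tape measure, spray can, glue bottle) is moved more than 40 mm or, except the screwdriver, tipped by more than 0.6 rad ((distance of round_knob from where it was at the start of the episode above 0.04 m or angle between round_knob's own z axis and vertical above 0.6 rad) or (distance of spacer from where it was at the start of the episode above 0.04 m or angle between spacer's own z axis and vertical above 0.6 rad) or distance of screwdriver from where it was at the start of the episode above 0.04 m or (distance of jar from where it was at the start of the episode above 0.04 m or angle between jar's own z axis and vertical above 0.6 rad) or (distance of tape_measure from where it was at the start of the episode above 0.04 m or angle between tape_measure's own z axis and vertical above 0.6 rad) or (distance of spray_can from where it was at the start of the episode above 0.04 m or angle between spray_can's own z axis and vertical above 0.6 rad) or (distance of glue_bottle from where it was at the start of the episode above 0.04 m or angle between glue_bottle's own z axis and vertical above 0.6 rad)).
It also fails if it takes over 67 s, if anything falls off the work surface, if the arm or the gripper's body presses on something with over 40 N, if the wrist force passes 120 N, or if a joint passes its speed limit or range.

### The arm

A 6-joint arm with a two-finger parallel gripper is mounted at the origin on the work surface. World frame = base frame: x ahead of the robot, y to its left, z up, the work surface at z = 0. Lengths are in m, angles in rad, forces in N, time in s.
With the tool pointing down it reaches from about 0.3 to 0.875 m from the base axis. Payload 6.4 kg.
Tool frame: the origin (TCP) lies between the finger pads; the fingertips stand 8 mm ahead of it and the grasp point (between the pads) lies 11 mm behind it; z points along the fingers, y is the direction in which the jaws open and shut (so a half turn about z gives the same grasp; the last joint's range is limited). The gripper opens to 85 mm and grips with 20 to 120 N. Pads are 22 mm wide; open, the fingers measure 114 mm over their backs; the gripper's body (76 mm by 85 mm) begins 54 mm behind the grasp point. The pads swing forward as they close: fully open they stand 13 mm farther back than shut.
Start: joints at [-1.519, 0.181, 1.607, -0, 1.354, -0.206], TCP at [0.147, -0.556, 0.239] pointing down, gripper open.
Joint ranges: [-2.99, 2.99], [-0.89, 2.07], [0.3, 2.58], [-1.14, 4.28], [0, 2.63], [-3.12, 3.12]. Speed limits (rad/s): [2.57, 2.57, 3.01, 3.14, 3.14, 3.14].

### API

Orientations are given as a unit quaternion [w, x, y, z].
In Python, from bench import monitor, viewer, workorder, spotter gives the robot as it stands. The module is installed in compiled form; this text tells all that it offers.
- The arm moves only by the tool move_arm, never from a script. Its argument "motion" is a list of rows, each a list of 3 entries, a list of its own where there are three numbers: the shift along the tool's x, y, z in units of 60 mm (1.0 is 60 mm), then the turn, a rotation vector about the tool's x, y, z in units of 8 degrees (1.0 is 8 degrees), then the opening in per cent of the stroke, from 0 (shut) to 100 (fully open). In form: [[[dx, dy, dz], [rx, ry, rz], grip], ...]. A call has 1 to 10 rows; each row is the pose to reach, as a shift and turn from the pose commanded when the call began, along the tool's axes at that moment; what a row does not reach only later rows make up. A row lasts 1/8 s, in which the tool goes at most 62.5 mm and 10.7 degrees, less where a joint would pass 70% of its speed; a pose out of reach is approached as far as the arm can. A call with a gripper value outside its range is refused whole. The fingers move at their own pace and stop on an object; the grip force is fixed at half the most. Time passes only in rows, so rows that repeat a pose let the fingers close. It gives the time, the measured TCP pose, the force and the opening at its end, in the units of the state.
- monitor.get_obs(): the state, without advancing time (a new reading comes with each control period).
- viewer.camera(name): name is "side" or "top" or "wrist"; returns the picture (384x512x3 uint8, blue, green, red); there is no depth.
- viewer.calibration(name): a dict with "fovy" (degrees; the focal length in pixels is half the picture's height over the tangent of half this angle, whatever the lens; pixels are square), "cx", "cy" (the principal point, pixels), "extrinsics" (4x4, takes a point from camera to world coordinates). Camera axes: x right, y down, z forward; pixel columns grow to the right and rows downward; lengths in m; the calibration is good to about 2 mm. A picture is of the moment at which its call begins: read the wrist's pose just before it. calibration takes no time and is no camera call; for the wrist camera it gives the pose at the moment of the call.
- workorder.hand_in(): hands the job in, once; it reports no verdict.
Trained networks look in the newest picture that a camera, given by its name, has taken for a name from the list of things; names that differ only in an ending like _2 or _b are one class to them, and where a whole thing is asked for, a point or a joint stands for the part that bears it (a point fixed in the world has none). Each returns a list of dicts, best first, with "score" (0 to 1); they miss things now and then, are a little off and sometimes report something else, mostly with a low value. They report only what shows in the picture. A call takes as long as a camera call. They do not tell look-alikes from the thing itself.
- spotter.search_frame(camera, name): "centre" ([column, row] as shares, 0 to 1, of the picture: columns of its width, rows of its height, amid what is visible of it).
- spotter.outline_of(camera, name): "region" (384x512 bool, what is visible of it) and "centre" ([column, row] as shares, 0 to 1, of the picture: columns of its width, rows of its height, amid what is visible of it).
The state is a dict: "time_s": time; "q": joint angles; "dq": joint speeds; "joint_efforts": joint torques, N m; "eef_pos": TCP position; "eef_rot": TCP orientation; "wrist_force": force on the tool from outside, world axes, zero at the start; "torque": the same for the moment, N m; "opening": opening from 0.0 (shut) to 1.0 (fully open).
Only numpy, scipy, OpenCV 4.12 (cv2) and the standard library are available. Lean on these libraries where they do the work, as an engineer would, in place of code of your own. Each camera call takes 0.05 s, during which the arm holds its last target. There are 200 camera calls.

## Working session

There is one attempt and no reset: what is moved stays moved. The work goes in short steps, Python scripts to look and compute and a tool call to move; the robot and the scene stay as the last step left them, time stands still between calls to the robot, and variables do not carry over. Pictures are saved under pics/ and viewed, about 8 in all and at most 12, crops included, and the job is handed in when it is done.

Besides the shell and the picture viewer there is one more tool, called as name(argument=value, ...), one argument or row to a line, values as JSON. move_arm: Moves the arm, as the interface text tells. Its arguments: {"type":"object","properties":{"motion":{"type":"array","items":{"type":"array"}}},"required":["motion"]}

```bash
mkdir -p pics
cat > h.py <<'E'
import numpy as np, cv2
from bench import monitor, viewer, workorder, spotter
from scipy.spatial.transform import Rotation as R
def cal(n):
    c=viewer.calibration(n); f=192/np.tan(np.radians(c['fovy'])/2); return f,c['cx'],c['cy'],np.array(c['extrinsics'])
def ray(n,uv,z,c=None):
    f,cx,cy,T=c or cal(n); d=T[:3,:3]@np.array([(uv[0]-cx)/f,(uv[1]-cy)/f,1]); o=T[:3,3]; return o+d*(z-o[2])/d[2]
def proj(n,p,c=None):
    f,cx,cy,T=c or cal(n); q=T[:3,:3].T@(np.array(p)-T[:3,3]); return np.array([cx+f*q[0]/q[2],cy+f*q[1]/q[2]])
def rot(): 
    o=monitor.get_obs(); w=o['eef_rot']; return np.array(o['eef_pos']),R.from_quat([w[1],w[2],w[3],w[0]]).as_matrix()
def go(target):
    p,M=rot(); return (M.T@(np.array(target)-p))/0.06
E
python3 - <<'E'
from h import *
for n in ['top','side']:
    im=viewer.camera(n); cv2.imwrite(f'pics/{n}0.png',im)
    f,cx,cy,T=cal(n); print(n,f,cx,cy,T.round(3).tolist())
    for t in ['transformer','shaft_top','shaft_foot','bezel','knob','round_knob','spacer','screwdriver','jar','tape_measure','spray_can','glue_bottle']:
        print(t,[(np.round(np.array(d['centre'])*[512,384],1).tolist(),round(d['score'],2)) for d in spotter.search_frame(n,t)[:3]])
a=cv2.imread('pics/top0.png');b=cv2.imread('pics/side0.png')
print(rot())
E
```

```text
top 355.734479528291 248.34225948081215 192.319228728183 [[-0.012, -0.985, 0.173, 0.423], [-1.0, 0.009, -0.019, -0.026], [0.017, -0.174, -0.985, 0.907], [0.0, 0.0, 0.0, 1.0]]
transformer [([249.4, 183.6], 0.89)]
shaft_top [([250.0, 180.4], 0.69)]
shaft_foot [([251.0, 180.2], 0.98)]
bezel [([143.1, 274.3], 0.93)]
knob [([343.9, 262.2], 0.91), ([376.7, 255.4], 0.85), ([304.3, 247.3], 0.64)]
round_knob [([120.2, 180.3], 0.79)]
spacer [([356.2, 187.3], 0.84), ([251.0, 181.5], 0.18)]
screwdriver [([219.9, 260.4], 0.92)]
jar [([93.5, 228.1], 0.81)]
tape_measure [([349.9, 221.9], 0.9)]
spray_can [([137.9, 114.2], 0.69)]
glue_bottle [([309.0, 127.5], 0.91), ([145.2, 267.9], 0.22)]
side 438.11846292604605 250.98587027548965 185.44809894444813 [[-0.852, -0.284, 0.439, 0.052], [-0.523, 0.46, -0.718, 0.819], [0.002, -0.841, -0.54, 0.762], [0.0, 0.0, 0.0, 1.0]]
transformer [([246.1, 201.4], 0.7)]
shaft_top [([244.4, 198.4], 0.97), ([138.5, 216.7], 0.56)]
shaft_foot [([245.6, 199.1], 0.7)]
bezel [([257.5, 303.6], 0.88)]
knob [([340.3, 192.2], 0.87), ([311.7, 202.9], 0.79), ([342.9, 175.1], 0.36)]
round_knob [([171.0, 282.6], 0.62)]
spacer [([294.9, 175.4], 0.5)]
screwdriver [([291.5, 251.7], 0.7)]
jar [([193.1, 308.5], 0.91)]
tape_measure [([313.8, 180.2], 0.74)]
spray_can [([138.1, 217.4], 0.93), ([230.5, 154.0], 0.67)]
glue_bottle [([232.5, 156.8], 0.92), ([340.2, 191.8], 0.28)]
(array([ 0.14661383, -0.55600316,  0.23927421]), array([[ 9.66948368e-01,  2.54972262e-01,  2.94822542e-06],
       [ 2.54972261e-01, -9.66948367e-01,  2.55908764e-05],
       [ 9.37574539e-06, -2.39933405e-05, -1.00000000e+00]]))
```

Run:
```python
from h import *
a=cv2.imread('pics/top0.png')
cv2.imwrite('pics/top0z.png',cv2.resize(a[80:330,70:420],None,fx=2.28,fy=2.28,interpolation=cv2.INTER_CUBIC))
```

```text
(no output)
```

View pics/top0z.png

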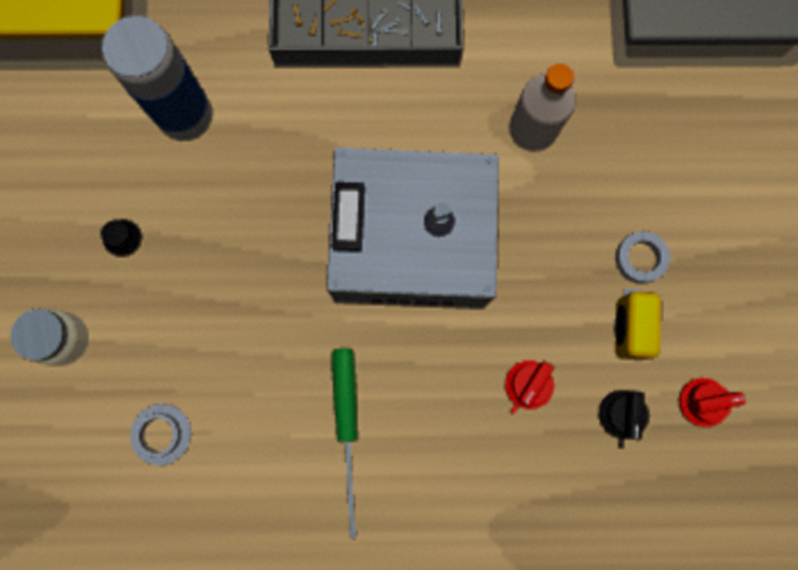

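View pics/side0.png

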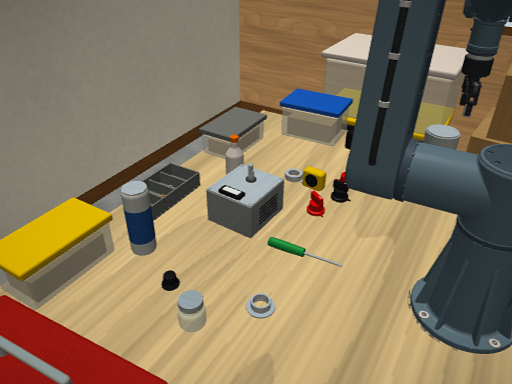

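Top zoom (scale 2.28, offset 70,80): black bar knob at about (625,413) with pointer downwards (robot-ward), a red look-alike right next to it at (708,402), another at (530,385). The flanged bezel is at (161,434), the shaft at (439,220), meter on the +y side. The plain spacer is at (643,257).

Run:
```python
from h import *
z=lambda u,v:(70+u/2.28,80+v/2.28)
C=cal('top')
viewer.camera('top')
for n,zz in [('bezel',.01),('knob',.03),('shaft_top',.158),('spacer',.015),('round_knob',.02),('jar',.05),('tape_measure',.05),('glue_bottle',.1),('screwdriver',.013)]:
    for d in spotter.outline_of('top',n)[:3]:
        m=d['region']; ys,xs=np.nonzero(m); 
        print(n,round(d['score'],2),m.sum(),(xs.min(),xs.max(),ys.min(),ys.max()),ray('top',(xs.mean(),ys.mean()),zz,C).round(4))
P=[ray('top',z(*p),.11,C) for p in [(333,150),(498,157),(497,298),(330,292)]]
P=np.array(P);print(P.round(3).tolist(), P.mean(0).round(4))
print('shaft foot',ray('top',z(439,224),.113,C),'top',ray('top',z(443,210),.158,C))
print('knob bar ends',ray('top',z(636,392),.057,C),ray('top',z(638,438),.057,C),'nib',ray('top',z(621,446),.004,C))
print('red', ray('top',z(705,405),.02,C),ray('top',z(530,388),.02,C))
o=monitor.get_obs();print(o['time_s'],o['opening'])
f,cx,cy,T=cal('wrist');print('wrist',f,cx,cy,T.round(4).tolist())
```

```text
bezel 0.8 340 (np.int64(128), np.int64(152), np.int64(258), np.int64(283)) [0.3883 0.2222 0.01  ]
knob 0.94 433 (np.int64(332), np.int64(355), np.int64(250), np.int64(275)) [ 0.405  -0.2731  0.03  ]
knob 0.82 349 (np.int64(292), np.int64(312), np.int64(239), np.int64(258)) [ 0.4379 -0.1725  0.03  ]
knob 0.57 442 (np.int64(368), np.int64(396), np.int64(246), np.int64(266)) [ 0.4174 -0.364   0.03  ]
shaft_top 0.72 4942 (np.int64(213), np.int64(288), np.int64(145), np.int64(215)) [ 0.5823 -0.0475  0.158 ]
round_knob 0.81 209 (np.int64(115), np.int64(131), np.int64(176), np.int64(192)) [0.6049 0.2725 0.02  ]
round_knob 0.55 577 (np.int64(340), np.int64(359), np.int64(207), np.int64(237)) [ 0.5001 -0.2961  0.02  ]
jar 0.78 697 (np.int64(75), np.int64(108), np.int64(216), np.int64(240)) [0.4923 0.3322 0.05  ]
tape_measure 0.78 524 (np.int64(341), np.int64(360), np.int64(208), np.int64(236)) [ 0.4982 -0.2883  0.05  ]
tape_measure 0.56 436 (np.int64(127), np.int64(153), np.int64(258), np.int64(283)) [0.3902 0.212  0.05  ]
glue_bottle 0.69 747 (np.int64(294), np.int64(321), np.int64(108), np.int64(145)) [ 0.7225 -0.1866  0.1   ]
screwdriver 0.61 491 (np.int64(215), np.int64(226), np.int64(233), np.int64(314)) [0.4133 0.0251 0.013 ]
[[0.674, 0.032, 0.11], [0.666, -0.136, 0.11], [0.521, -0.131, 0.11], [0.528, 0.034, 0.11]] [ 0.5973 -0.0503  0.11  ]
shaft foot [ 0.59561264 -0.07459655  0.113     ] top [ 0.59938625 -0.07591905  0.158     ]
knob bar ends [ 0.42759058 -0.27929706  0.057     ] [ 0.3809339  -0.27847947  0.057     ] nib [ 0.37001568 -0.27504571  0.004     ]
red [ 0.41298058 -0.36449847  0.02      ] [ 0.43345733 -0.17529455  0.02      ]
1.8 0.9995251394168411
wrist 304.85864752416205 257.67047721126784 192.63419665807845 [[0.2555, -0.9311, -0.2604, 0.2114], [-0.9668, -0.246, -0.0688, -0.5373], [0.0, 0.2693, -0.9631, 0.3739], [0.0, 0.0, 0.0, 1.0]]
```

move_arm(
  motion=[
    [[5.36,-3.46,0],[0,0,1.85],100],
    [[5.36,-3.46,0],[0,0,1.85],100],
    [[5.36,-3.46,0],[0,0,1.85],100],
    [[5.36,-3.46,0],[0,0,1.85],100],
    [[5.36,-3.46,0],[0,0,1.85],100],
    [[5.36,-3.46,0],[0,0,1.85],100],
    [[5.36,-3.46,0],[0,0,1.85],100],
    [[5.36,-3.46,0],[0,0,1.85],100],
    [[5.36,-3.46,0],[0,0,1.85],100],
    [[5.36,-3.46,0],[0,0,1.85],100],
  ],
)

```text
time_s: 3.05
eef_pos: [0.4039, -0.2745, 0.2392]
eef_rot: [0.0, 1.0, -0.001, -0.0]
wrist_force: [-0.0, 0.2, -0.3]
opening: 1.003
```

Run:
```python
from h import *
C=cal('wrist');im=viewer.camera('wrist'); cv2.imwrite('pics/w1.png',im)
np.save('w1.npy',np.array([*C[:3],*C[3].ravel()]))
p,M=rot();print(p,M.round(3).tolist())
for d in spotter.outline_of('wrist','knob')[:3]:
    m=d['region']; ys,xs=np.nonzero(m); print(d['score'],m.sum(),(xs.mean(),ys.mean()),ray('wrist',(xs.mean(),ys.mean()),.03,C))
print(monitor.get_obs()['time_s'])
```

```text
[ 0.40394079 -0.27436424  0.23924456] [[1.0, -0.003, -0.0], [-0.003, -1.0, -0.0], [-0.0, 0.0, -1.0]]
0.89 1612 (np.float64(261.0167493796526), np.float64(167.38709677419354)) [ 0.40469704 -0.27704796  0.03      ]
0.65 1826 (np.float64(338.59419496166487), np.float64(156.19769989047097)) [ 0.41735744 -0.36497408  0.03      ]
0.57 1822 (np.float64(173.30570801317234), np.float64(139.65532381997804)) [ 0.43636694 -0.17906717  0.03      ]
3.15
```

View pics/w1.png

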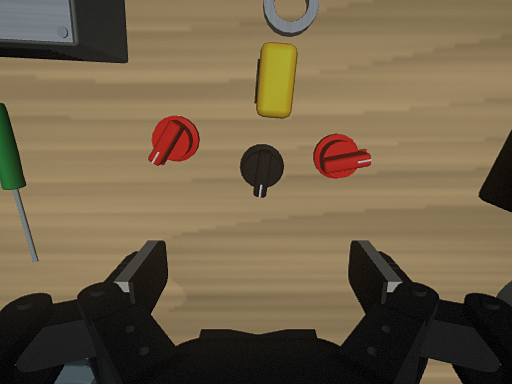

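w1 shows the black knob at (261,167) with its white pointer towards the robot at (260,192), between the two red ones at (175,140) and (340,157). Bar is along world x. Now on to the bezel.

move_arm(
  motion=[
    [[-0.27,-8.27,1.0],[0,0,0],100],
    [[-0.27,-8.27,1.0],[0,0,0],100],
    [[-0.27,-8.27,1.0],[0,0,0],100],
    [[-0.27,-8.27,1.0],[0,0,0],100],
    [[-0.27,-8.27,1.0],[0,0,0],100],
    [[-0.27,-8.27,1.0],[0,0,0],100],
    [[-0.27,-8.27,1.0],[0,0,0],100],
    [[-0.27,-8.27,1.0],[0,0,0],100],
    [[-0.27,-8.27,1.0],[0,0,0],100],
    [[-0.27,-8.27,1.0],[0,0,0],100],
  ],
)

```text
time_s: 4.4
eef_pos: [0.3887, 0.2226, 0.1792]
eef_rot: [0.0, 1.0, 0.0, -0.0]
wrist_force: [-0.3, 0.2, 0.2]
opening: 1.001
```

Run:
```python
from h import *
C=cal('wrist');im=viewer.camera('wrist'); cv2.imwrite('pics/w2.png',im)
p,M=rot();print(p,M.round(3).tolist())
for d in spotter.outline_of('wrist','bezel')[:2]:
    m=d['region'].astype(np.uint8); c=max(cv2.findContours(m,0,1)[0],key=cv2.contourArea)
    h=cv2.convexHull(c); e=cv2.fitEllipse(h); print(d['score'],m.sum(),e,'flange ell ctr',ray('wrist',e[0],.004,C))
print(monitor.get_obs()['time_s'])
```

```text
[0.38903483 0.22194376 0.17932566] [[1.0, -0.002, 0.0], [-0.002, -1.0, -0.0], [0.0, 0.0, -1.0]]
0.88 2182 ((254.29978942871094, 174.99789428710938), (60.783287048339844, 62.564762115478516), 84.69403076171875) flange ell ctr [0.38807305 0.22722933 0.004     ]
4.5
```

View pics/w2.png

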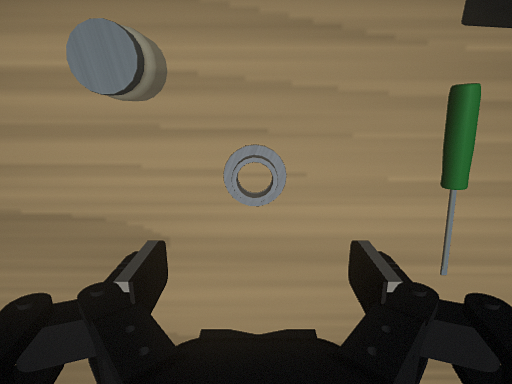

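w2: bezel centred at about (255,175), 3 px left of the jaw mid-plane; jar and screwdriver are clear. I'll pinch it first along x, to centre it, then along y.

move_arm(
  motion=[
    [[0,-0.07,1.8],[0,0,-11.25],100],
    [[0,-0.07,1.8],[0,0,-11.25],100],
    [[0,-0.07,1.8],[0,0,-11.25],100],
    [[0,-0.07,1.8],[0,0,-11.25],100],
    [[0,-0.07,1.8],[0,0,-11.25],100],
    [[0,-0.07,1.8],[0,0,-11.25],100],
    [[0,-0.07,1.8],[0,0,-11.25],100],
    [[0,-0.07,1.8],[0,0,-11.25],100],
    [[0,-0.07,2.3],[0,0,-11.25],100],
    [[0,-0.07,2.74],[0,0,-11.25],100],
  ],
)

```text
time_s: 5.75
eef_pos: [0.3901, 0.2255, 0.0149]
eef_rot: [0.001, 0.708, 0.706, 0.001]
wrist_force: [0.2, 1.2, 0.3]
opening: 1.0
```

move_arm(
  motion=[
    [[0,0,0],[0,0,0],45],
    [[0,0,0],[0,0,0],45],
    [[0,0,0],[0,0,0],45],
    [[0,0,0],[0,0,0],45],
    [[0,0,0],[0,0,0],45],
  ],
)

```text
time_s: 6.38
eef_pos: [0.3901, 0.227, 0.0166]
eef_rot: [0.001, 0.707, 0.707, 0.001]
wrist_force: [-0.7, -3.3, 6.4]
opening: 0.507
```

move_arm(
  motion=[
    [[0,0,-0.04],[0,0,0],100],
    [[0,0,-0.04],[0,0,0],100],
    [[0,0,-0.05],[0,0,1.3],100],
    [[0,0,-0.05],[0,0,2.6],100],
    [[0,0,-0.05],[0,0,11.25],100],
    [[0,0,-0.05],[0,0,11.25],100],
    [[0,0,-0.05],[0,0,11.25],100],
    [[0,0,-0.05],[0,0,11.25],100],
    [[0,0,-0.05],[0,0,11.25],100],
    [[0,0,-0.05],[0,0,11.25],100],
  ],
)

```text
time_s: 7.62
eef_pos: [0.3888, 0.2272, 0.018]
eef_rot: [-0.0, 0.999, 0.038, 0.0]
wrist_force: [0.3, 0.3, -1.2]
opening: 1.002
```

move_arm(
  motion=[
    [[0,0,0],[0,0,2.2],100],
    [[0,0,0],[0,0,2.2],100],
    [[0,0,0],[0,0,2.2],100],
  ],
)

```text
time_s: 8.0
eef_pos: [0.3888, 0.2272, 0.018]
eef_rot: [-0.0, 0.994, -0.112, 0.0]
wrist_force: [-0.6, -1.0, -0.2]
opening: 1.003
```

Run:
```python
from h import *
p,M=rot();print(p,M.round(3).tolist(),monitor.get_obs()['q'],monitor.get_obs()['opening'])
C=cal('wrist');im=viewer.camera('wrist'); cv2.imwrite('pics/w3.png',im)
```

```text
[0.38878221 0.22720403 0.01799098] [[0.975, -0.222, 0.0], [-0.222, -0.975, 0.0], [0.0, -0.0, -1.0]] [2.64121252e-01 2.54631779e-01 2.05158441e+00 1.26689037e-04
 8.35147252e-01 2.05866726e+00] 1.0032634105192741
```

move_arm(
  motion=[
    [[0.02,0,0],[0,0,0],100],
    [[0.02,0,0],[0,0,0],40],
    [[0.02,0,0],[0,0,0],40],
    [[0.02,0,0],[0,0,0],40],
    [[0.02,0,0],[0,0,0],40],
    [[0.02,0,0],[0,0,0],40],
    [[0.02,0,-3],[0,0,0],40],
    [[0.02,0,-3],[0,0,-1.6],40],
    [[0.02,0,-3],[0,0,-1.6],40],
    [[0.02,0,-3],[0,0,-1.6],40],
  ],
)

```text
time_s: 9.3
eef_pos: [0.3929, 0.2278, 0.2026]
eef_rot: [-0.001, 1.0, -0.0, 0.005]
wrist_force: [-0.1, -0.8, -1.7]
opening: 0.506
```

Run:
```python
from h import *
p,M=rot();print(p,M.round(3).tolist(),monitor.get_obs()['opening'])
C=cal('wrist');im=viewer.camera('wrist'); cv2.imwrite('pics/w4.png',im)
for zz in (0,.01,.022-.008): print(proj('wrist',p+[0,0,zz],C))
for d in spotter.outline_of('wrist','bezel')[:2]:
    m=d['region'].astype(np.uint8); ys,xs=np.nonzero(m); print(d['score'],m.sum(),xs.min(),xs.max(),ys.min(),ys.max())
```

```text
[0.39287368 0.22777863 0.20264615] [[1.0, -0.001, 0.01], [-0.001, -1.0, 0.003], [0.01, -0.003, -1.0]] 0.5059024449843117
[260.43915359 251.06466766]
[260.58172117 260.89223005]
[260.64449198 265.21918854]
0.79 7890 196 318 178 297
```

View pics/w4.png

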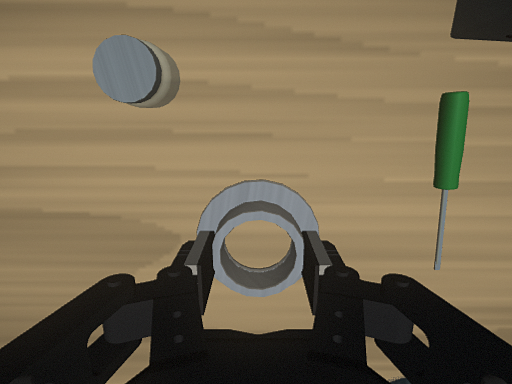

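w4: the bezel is held squarely, collar rim centred about (259,249), between the pads. Next: stop short of the shaft to measure it from close by.

move_arm(
  motion=[
    [[2.28,5.05,-0.3],[0,0,0],40],
    [[2.28,5.05,-0.3],[0,0,0],40],
    [[2.28,5.05,-0.3],[0,0,0],40],
    [[2.28,5.05,-0.3],[0,0,0],40],
    [[2.28,5.05,-0.3],[0,0,0],40],
    [[2.28,5.05,-0.3],[0,0,0],40],
    [[2.28,5.05,-0.3],[0,0,0],40],
    [[2.28,5.05,-0.3],[0,0,0],40],
  ],
)

```text
time_s: 10.4
eef_pos: [0.525, -0.0748, 0.2144]
eef_rot: [-0.001, 1.0, -0.0, -0.001]
wrist_force: [-0.6, 1.2, -1.5]
opening: 0.505
```

Run:
```python
from h import *
p,M=rot();print(p,M.round(3).tolist(),monitor.get_obs()['opening'])
C=cal('wrist');im=viewer.camera('wrist'); cv2.imwrite('pics/w5.png',im)
np.save('w5.npy',np.array([*C[:3],*C[3].ravel()]))
for n in('shaft_top','shaft_foot','bezel'):
    for d in spotter.search_frame('wrist',n)[:2]: print(n,d['score'],np.array(d['centre'])*[512,384])
print(proj('wrist',(.597,-.0752,.158),C),proj('wrist',(.597,-.0752,.115),C))
```

```text
[ 0.52498982 -0.07476324  0.21437788] [[1.0, -0.001, -0.003], [-0.001, -1.0, 0.002], [-0.003, -0.002, -1.0]] 0.5053171811320577
shaft_top 0.75 [223.488   89.5104]
shaft_foot 0.61 [222.6176  89.088 ]
bezel 0.8 [255.488  218.3808]
[260.75497079  98.51651529] [260.26325666  99.97944962]
```

View pics/w5.png

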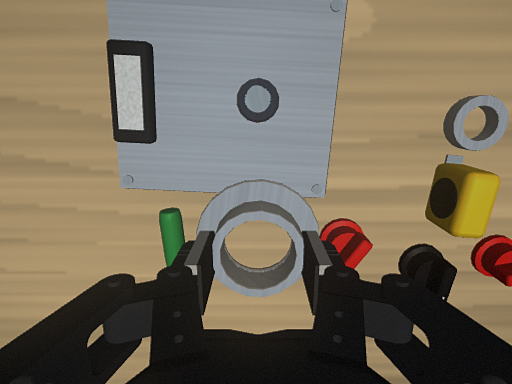

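w5: shaft end at (258,99), boss concentric at (258,100), plate and meter as expected; the collar of the held bezel centred at column 258.5. So sideways it is in line.

move_arm(
  motion=[
    [[1.18,0,0.2],[0,0,0],40],
    [[1.18,0,0.2],[0,0,0],40],
    [[1.18,0,0.2],[0,0,0],40],
    [[1.18,0,0.2],[0,0,0],40],
  ],
)

```text
time_s: 11.1
eef_pos: [0.5964, -0.0761, 0.2046]
eef_rot: [0.0, 1.0, -0.001, 0.0]
wrist_force: [-1.6, 0.8, -0.9]
opening: 0.504
```

Run:
```python
from h import *
p,M=rot();print(p,M.round(3).tolist())
C=cal('wrist');im=viewer.camera('wrist')
c=im[165:310,170:350]; big=cv2.resize(c,None,fx=4,fy=4,interpolation=cv2.INTER_CUBIC)
for zz,r in((.157,.008),(.115,.016)):
    q=[proj('wrist',(.597+r*np.cos(t),-.0746+r*np.sin(t),zz),C) for t in np.linspace(0,6.28,40)]
    cv2.polylines(big,[np.int32((np.array(q)-[170,165])*4)],True,(0,0,255) if r<.01 else (0,255,0),1)
for zz,r,k in((.004,.018,(255,255,0)),(-.018,.033,(255,0,255)),(.004,.023,(255,255,0))):
    q=[proj('wrist',p+np.array((r*np.cos(t),r*np.sin(t),zz)),C) for t in np.linspace(0,6.28,40)]
    cv2.polylines(big,[np.int32((np.array(q)-[170,165])*4)],True,k,1)
cv2.imwrite('pics/w6.png',big)
```

```text
[ 0.59640997 -0.07609989  0.20458307] [[1.0, -0.001, 0.0], [-0.001, -1.0, -0.0], [0.0, 0.0, -1.0]]
```

View pics/w6.png

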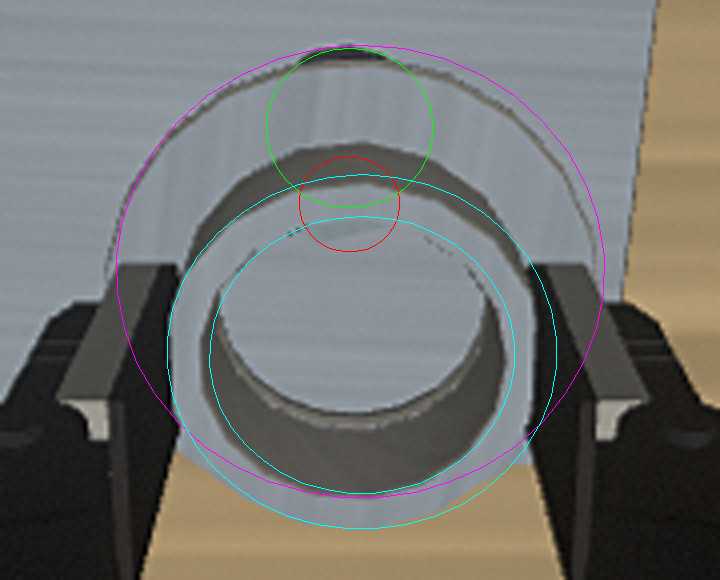

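w6: hole centre and flange of the held bezel coincide with the predicted tool axis to about 1 mm; boss rim shows at (348,48), where predicted. Lowering over the shaft.

move_arm(
  motion=[
    [[0.01,-0.01,0.4],[0,0,0],40],
    [[0.01,-0.01,0.8],[0,0,0],40],
    [[0.01,-0.01,1.0],[0,0,0],40],
    [[0.01,-0.01,1.17],[0,0,0],40],
    [[0.01,-0.01,1.17],[0,0,0],40],
  ],
)

```text
time_s: 11.78
eef_pos: [0.5973, -0.0758, 0.1335]
eef_rot: [-0.0, 1.0, -0.001, -0.0]
wrist_force: [-0.3, -0.4, 0.4]
opening: 0.504
```

move_arm(
  motion=[
    [[0,0,0.05],[0,0,0],40],
    [[0,0,0.09],[0,0,0],40],
    [[0,0,0.12],[0,0,0],40],
    [[0,0,0.12],[0,0,0],40],
  ],
)

```text
time_s: 12.28
eef_pos: [0.5981, -0.076, 0.1285]
eef_rot: [0.0, 1.0, -0.001, 0.0]
wrist_force: [-5.4, 0.8, 10.1]
opening: 0.507
```

move_arm(
  motion=[
    [[-0.01,0,0.1],[0,0,0],70],
    [[-0.01,0,0.05],[0,0,0],90],
    [[-0.01,0,0.05],[0,0,0],90],
    [[-0.01,0,-1],[0,0,0],90],
    [[-0.01,0,-1.8],[0,0,0],90],
    [[-1.1,0,-1.8],[0,0,0],90],
    [[-1.1,0,-1.8],[0,0,0],90],
    [[-1.1,0,-1.8],[0,0,0],90],
  ],
)

```text
time_s: 13.28
eef_pos: [0.532, -0.0759, 0.2349]
eef_rot: [0.0, 1.0, -0.001, 0.001]
wrist_force: [-0.6, -0.2, 0.6]
opening: 0.896
```

Run:
```python
from h import *
p,M=rot();print(p,M.round(3).tolist())
C=cal('wrist');im=viewer.camera('wrist')
u0,v0=160,20
big=cv2.resize(im[v0:v0+160,u0:u0+200],None,fx=4,fy=4,interpolation=cv2.INTER_CUBIC)
for zz,r,k in((.158,.008,(0,0,255)),(.11,.033,(255,0,255)),(.132,.018,(255,255,0))):
    q=[proj('wrist',(.597+r*np.cos(t),-.0746+r*np.sin(t),zz),C) for t in np.linspace(0,6.28,60)]
    cv2.polylines(big,[np.int32((np.array(q)-[u0,v0])*4)],True,k,1)
cv2.imwrite('pics/w7.png',big); print(monitor.get_obs()['time_s'])
```

```text
[ 0.53195544 -0.07591552  0.2349234 ] [[1.0, -0.002, 0.001], [-0.002, -1.0, -0.0], [0.001, 0.0, -1.0]]
13.325
```

View pics/w7.png

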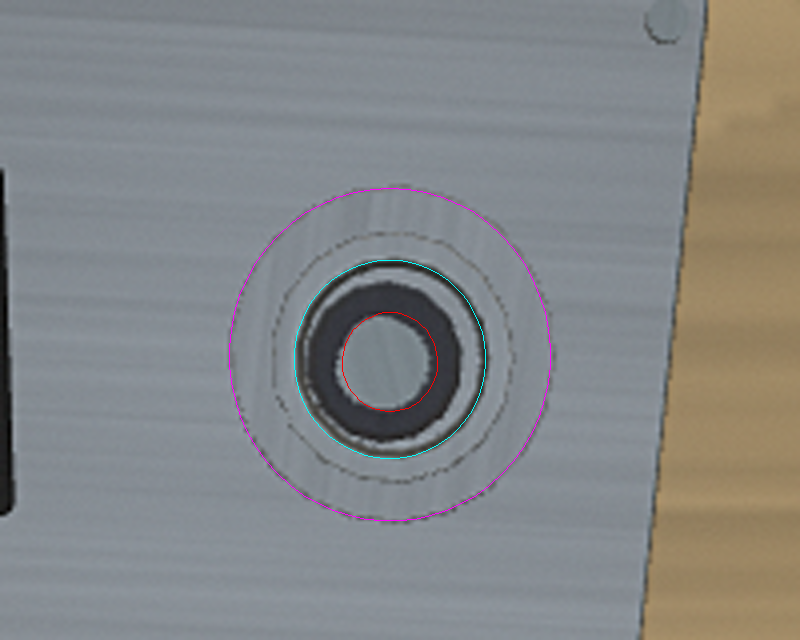

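w7: the bezel lies flat round the boss (flange fits the predicted circle at plate height), shaft end at (384,363) crop. Step 1 looks met. To the knob.

move_arm(
  motion=[
    [[-2.12,3.38,0.8],[0,0,0],60],
    [[-2.12,3.38,0.8],[0,0,0],60],
    [[-2.12,3.38,0.8],[0,0,0],60],
    [[-2.12,3.38,0.8],[0,0,0],60],
    [[-2.12,3.38,1.75],[0,0,0],60],
    [[-2.12,3.38,1.75],[0,0,0],60],
    [[-2.12,3.38,1.75],[0,0,0],60],
  ],
)

```text
time_s: 14.2
eef_pos: [0.4054, -0.2788, 0.1307]
eef_rot: [0.0, 1.0, -0.0, 0.0]
wrist_force: [0.9, -0.3, 0.8]
opening: 0.603
```

Run:
```python
from h import *
p,M=rot();print(p,M.round(3).tolist())
C=cal('wrist');im=viewer.camera('wrist')
u0,v0=160,80
big=cv2.resize(im[v0:v0+150,u0:u0+200],None,fx=4,fy=4,interpolation=cv2.INTER_CUBIC)
X,Y,a=.405,-.277,-.02
def D(pts,k):
    c,s=np.cos(a),np.sin(a)
    q=[proj('wrist',(X+c*x-s*y,Y+s*x+c*y,z),C) for x,y,z in pts]
    cv2.polylines(big,[np.int32((np.array(q)-[u0,v0])*4)],True,k,1)
D([(.025,.007,.057),(-.025,.007,.057),(-.025,-.007,.057),(.025,-.007,.057)],(255,255,0))
t=np.linspace(0,6.28,50)
D([(.027*np.cos(i),.027*np.sin(i),.008) for i in t],(255,0,255))
cv2.imwrite('pics/w8.png',big)
```

```text
[ 0.40536653 -0.27882603  0.13071209] [[1.0, -0.001, 0.001], [-0.001, -1.0, -0.001], [0.001, 0.001, -1.0]]
```

View pics/w8.png

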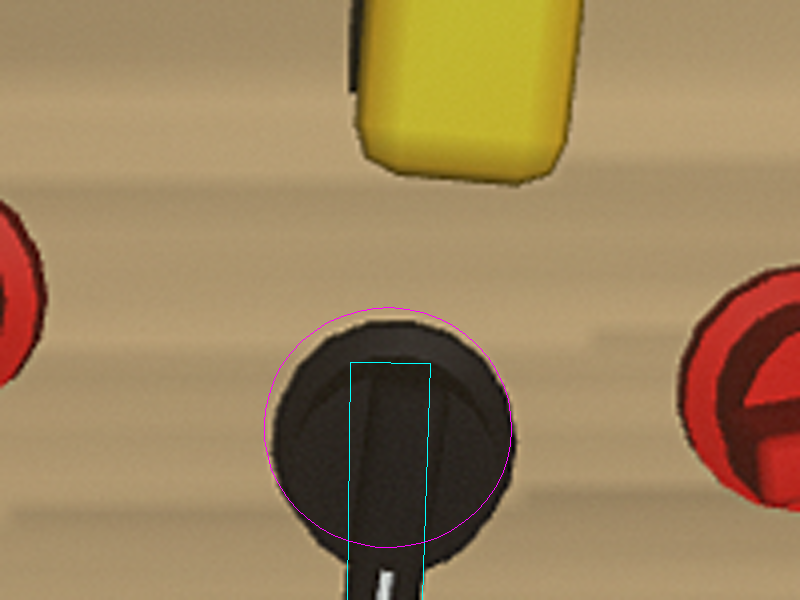

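w8: skirt centre about (394,440) in the crop, 2.7 mm nearer the robot than assumed, bar turned about -0.12 rad; tape measure and reds clear. Correct, descend, grip.

move_arm(
  motion=[
    [[-0.043,0.012,0.5],[0,0,0.86],50],
    [[-0.043,0.012,1.0],[0,0,0.86],50],
    [[-0.043,0.012,1.3],[0,0,0.86],50],
    [[-0.043,0.012,1.43],[0,0,0.86],50],
    [[-0.043,0.012,1.43],[0,0,0.86],5],
    [[-0.043,0.012,1.43],[0,0,0.86],5],
    [[-0.043,0.012,1.43],[0,0,0.86],5],
    [[-0.043,0.012,1.43],[0,0,0.86],5],
    [[-0.043,0.012,1.43],[0,0,0.86],5],
    [[-0.043,0.012,1.43],[0,0,0.86],5],
  ],
)

```text
time_s: 15.5
eef_pos: [0.4025, -0.2797, 0.0451]
eef_rot: [0.001, 0.998, -0.061, 0.001]
wrist_force: [1.3, 2.0, 7.0]
opening: 0.149
```

move_arm(
  motion=[
    [[0,0,-1],[0,0,0],5],
    [[0,0,-2],[0,0,0],5],
    [[0,0,-3.1],[0,0,0],5],
    [[0,0,-3.1],[0,0,0],5],
    [[0,0,-3.1],[0,0,0],5],
  ],
)

```text
time_s: 16.12
eef_pos: [0.4013, -0.2789, 0.2296]
eef_rot: [0.0, 0.998, -0.061, 0.0]
wrist_force: [-0.8, 0.1, -1.1]
opening: 0.153
```

Run:
```python
from h import *
p,M=rot();print(p,M.round(3).tolist(),monitor.get_obs()['opening'])
C=cal('wrist');im=viewer.camera('wrist')
u0,v0=160,170
big=cv2.resize(im[v0:v0+150,u0:u0+200],None,fx=4,fy=4,interpolation=cv2.INTER_CUBIC)
def D(pts,k):
    q=[proj('wrist',p+M[:,0]*x-M[:,1]*y+np.array([0,0,z]),C) for x,y,z in pts]
    cv2.polylines(big,[np.int32((np.array(q)-[u0,v0])*4)],True,k,1)
h=-.0451
D([(.025,.007,h+.057),(-.025,.007,h+.057),(-.025,-.007,h+.057),(.025,-.007,h+.057)],(255,255,0))
t=np.linspace(0,6.28,50)
D([(.027*np.cos(i),.027*np.sin(i),h+.008) for i in t],(255,0,255))
cv2.imwrite('pics/w9.png',big*1 if big.mean()>60 else cv2.convertScaleAbs(big,alpha=1.6))
```

```text
[ 0.40132685 -0.27894361  0.22959452] [[0.993, -0.121, 0.0], [-0.121, -0.993, -0.0], [0.0, 0.0, -1.0]] 0.15290807329387768
```

View pics/w9.png

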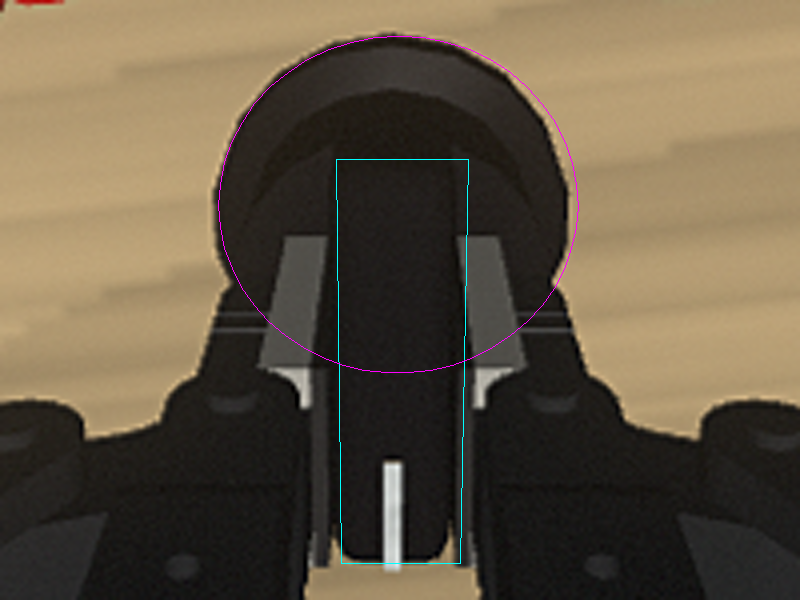

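w9: knob held squarely, bar in line with the jaws, skirt within about 0.3 mm of the tool axis fore and aft (the constant 1 mm sideways offset is the camera's). Over to the shaft, turned to one end of the flat's range.

move_arm(
  motion=[
    [[2.83,-3.77,0],[0,0,4.15],5],
    [[2.83,-3.77,0],[0,0,4.15],5],
    [[2.83,-3.77,0],[0,0,4.15],5],
    [[2.83,-3.77,0],[0,0,4.15],5],
    [[2.83,-3.77,0],[0,0,4.15],5],
    [[2.83,-3.77,0],[0,0,4.15],5],
    [[2.83,-3.77,0],[0,0,4.15],5],
    [[2.83,-3.77,0],[0,0,4.15],5],
  ],
)

```text
time_s: 17.18
eef_pos: [0.5964, -0.0761, 0.2286]
eef_rot: [0.0, 0.939, -0.344, -0.001]
wrist_force: [0.7, -0.5, -1.9]
opening: 0.149
```

Run:
```python
from h import *
p,M=rot();print(p,M.round(3).tolist(),monitor.get_obs()['opening'],go((.597,-.0749,.193)))
```

```text
[ 0.5964384  -0.07609089  0.22863881] [[0.763, -0.646, -0.002], [-0.646, -0.763, 0.0], [-0.002, 0.001, -1.0]] 0.14898717619809285 [-0.00466309 -0.02179662  0.59396732]
```

move_arm(
  motion=[
    [[-0.005,-0.02,0.2],[0,0,0],5],
    [[-0.005,-0.02,0.4],[0,0,0],5],
    [[-0.005,-0.02,0.5],[0,0,0],5],
    [[-0.005,-0.02,0.56],[0,0,0],5],
    [[-0.005,-0.02,0.6],[0,0,0],5],
    [[-0.005,-0.02,0.63],[0,0,0],5],
    [[-0.005,-0.02,0.63],[0,0,0],5],
  ],
)

```text
time_s: 18.05
eef_pos: [0.5983, -0.0741, 0.1927]
eef_rot: [0.0, 0.939, -0.343, 0.0]
wrist_force: [-2.9, -0.1, 3.5]
opening: 0.147
```

Contact at z=0.1927, exactly the stop height expected (flats not in line). Sweep slowly under light pressure.

move_arm(
  motion=[
    [[-0.01,0,0.03],[0,0,-0.3],5],
    [[-0.01,0,0.04],[0,0,-0.6],5],
    [[-0.01,0,0.04],[0,0,-0.9],5],
    [[-0.01,0,0.04],[0,0,-1.2],5],
    [[-0.01,0,0.04],[0,0,-1.5],5],
    [[-0.01,0,0.04],[0,0,-1.8],5],
    [[-0.01,0,0.04],[0,0,-2.1],5],
    [[-0.01,0,0.04],[0,0,-2.4],5],
    [[-0.01,0,0.04],[0,0,-2.7],5],
    [[-0.01,0,0.04],[0,0,-3.0],5],
  ],
)

```text
time_s: 19.3
eef_pos: [0.5988, -0.0736, 0.192]
eef_rot: [0.0, 0.99, -0.14, 0.002]
wrist_force: [-1.6, 1.6, 10.1]
opening: 0.148
```

move_arm(
  motion=[
    [[0,0,0],[0,0,-0.3],5],
    [[0,0,0],[0,0,-0.6],5],
    [[0,0,0],[0,0,-0.9],5],
    [[0,0,0],[0,0,-1.2],5],
    [[0,0,0],[0,0,-1.5],5],
    [[0,0,0],[0,0,-1.8],5],
    [[0,0,0],[0,0,-2.1],5],
    [[0,0,0],[0,0,-2.4],5],
    [[0,0,0],[0,0,-2.7],5],
    [[0,0,0],[0,0,-3.0],5],
  ],
)

```text
time_s: 20.55
eef_pos: [0.5976, -0.0737, 0.1894]
eef_rot: [0.0, 0.998, 0.069, -0.0]
wrist_force: [0.1, -0.6, -1.3]
opening: 0.145
```

z fell to 0.1894 with the load gone: the flats met. Press down.

move_arm(
  motion=[
    [[0,0,0.06],[0,0,0],5],
    [[0,0,0.12],[0,0,0],5],
    [[0,0,0.17],[0,0,0],5],
    [[0,0,0.21],[0,0,0],5],
    [[0,0,0.23],[0,0,0],5],
    [[0,0,0.23],[0,0,0],5],
  ],
)

```text
time_s: 21.3
eef_pos: [0.5977, -0.0737, 0.1771]
eef_rot: [0.0, 0.998, 0.068, 0.0]
wrist_force: [-4.6, -0.6, 8.5]
opening: 0.15
```

Run:
```python
from h import *
o=monitor.get_obs();print(o['eef_pos'],o['wrist_force'],o['torque'])
```

```text
[ 0.59768749 -0.07373229  0.17709327] [-4.62786352 -0.60188761  8.48620786] [-0.03623692  0.81357925 -0.00558244]
```

At 0.1771 with reaction: home height exactly. Press a little more, open, and withdraw straight up.

move_arm(
  motion=[
    [[0,0,0.04],[0,0,0],5],
    [[0,0,0.04],[0,0,0],5],
    [[0,0,0],[0,0,0],50],
    [[0,0,0],[0,0,0],50],
    [[0,0,-0.02],[0,0,0],50],
    [[0,0,-0.5],[0,0,0],50],
    [[0,0,-1.3],[0,0,0],50],
    [[-1.3,0,-1.8],[0,0,0],50],
    [[-1.3,0,-1.8],[0,0,0],50],
    [[-1.3,0,-1.8],[0,0,0],50],
  ],
)

```text
time_s: 22.55
eef_pos: [0.52, -0.0845, 0.2845]
eef_rot: [0.0, 0.998, 0.068, 0.001]
wrist_force: [-0.2, -0.2, 0.8]
opening: 0.497
```

Run:
```python
from h import *
p,M=rot();print(p,M.round(3).tolist(),monitor.get_obs()['wrist_force'])
C=cal('wrist');im=viewer.camera('wrist');s=viewer.camera('side')
u0,v0=150,10
big=cv2.resize(im[v0:v0+200,u0:u0+200],None,fx=3,fy=3,interpolation=cv2.INTER_CUBIC)
t=np.linspace(0,6.28,60)
for zz,r,k in((.14,.027,(0,0,255)),(.11,.033,(255,0,255))):
    q=[proj('wrist',(.5975+r*np.cos(i),-.0735+r*np.sin(i),zz),C) for i in t]
    cv2.polylines(big,[np.int32((np.array(q)-[u0,v0])*3)],True,k,1)
sc=cv2.resize(s[140:240,200:250+16],None,fx=3,fy=6)
cv2.imwrite('pics/w10.png',np.hstack([big,cv2.resize(s[140:240,195:262],(200,300)) if 0 else np.vstack([cv2.resize(s[150:225,205:280],(200,200),interpolation=2),np.zeros((400,200,3),np.uint8)])]))
```

```text
[ 0.51998974 -0.08449496  0.28449005] [[0.991, 0.135, 0.002], [0.135, -0.991, -0.001], [0.002, 0.001, -1.0]] [-0.1846925  -0.19819376  0.84962998]
```

View pics/w10.png

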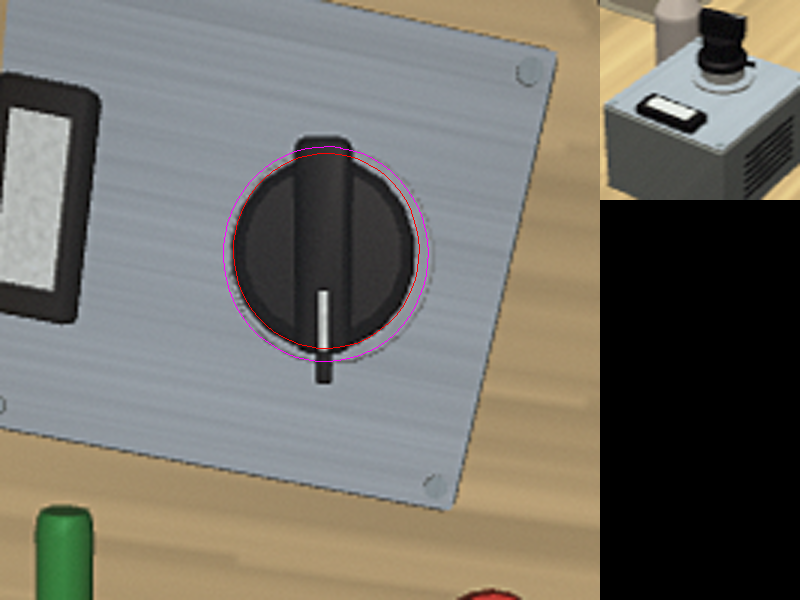

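w10: the knob's skirt at (323,250) matches the predicted circle for home height. The flange is visible all round it about 1.5 mm off-centre, which is within the play. The gripper is clear of both.

Run:
```python
from h import *
print(workorder.hand_in(), monitor.get_obs()['time_s'])
```

```text
the job is handed in; nothing more can be done
the job is handed in; nothing more can be done
```

The bezel and knob are back on the transformer and the job is handed in, at about 23 s of the 67 s allowed. The hand-in reported no verdict.

- **Bezel:** I centred it by pinching it along x and then y, and set it on the plate round the boss. The wrist picture showed it lying flat. It sits about 1 to 1.5 mm off the shaft axis, inside the 2 mm play and the 4 mm limit.
- **Knob:** I gripped it by the bar and pressed it lightly on the shaft end. It stopped at the expected height, 38 mm above the plate. Turning it slowly from about -0.70 rad, it dropped by about +0.14 rad.
- **Home position:** I then pushed it down until it met resistance at the height worked out for fully home, 22 mm above the plate. After I let go, the last picture showed its skirt matching the outline predicted for that height, with the gripper clear.
- **Disagreements:** The wrist camera's calibration read about 1 mm off sideways, so I trusted the jaws and the feel of contact instead. During the sweep the tool also sat 1 to 2 mm from my camera estimate of the shaft.
- **Other things on the bench:** I touched none of them, and no force reading gave a sign of contact. I did not measure their positions again at the end.

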